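Open the lift-and-slide hatch of a chilled sample well

TASK

Open the chilled sample well so that the sample bottles inside can be reached: draw the flush bolt fully back, lift the hatch level off its recessed seat by its bail handle, carry it along its channels and set it down flat on the deck short of the control head, and let go. Then take it again by its turned-up rear edge and slide it fully home against the stop under the head, without slamming it. Leave the bolt drawn and the bottles and other things about the bench where they are.

Things in the scene. Friction and masses are not known exactly. Their poses are not given: they have to be found in the camera images.
- well: Bench-top chilled sample well, fixed: white cabinet, steel deck 140 mm above the bench. Origin on the bench straight under the centre of the hatch's seat; z up; the hatch opens towards its -y. It spans x +-125, y -290 to +180 mm. A grey control head (top 290 mm above the bench) bridges the deck from y = -290 to -175 mm, leaving a tunnel 52 mm high in which the open hatch parks.
- seat (a point): Centre of the hatch's seat, on its ledge level 130 mm above the bench, axes as the well's: a recess 194 (x) by 174 mm (y), 10 mm deep in the deck, round an opening of 170 x 150 mm. The hatch must rise more than 10 mm to pass the recess's edge (y = -87 mm) onto the deck.
- channel (a point): On the deck at the recess's -y edge, midway between the two aluminium channels that run along y on both sides (walls at x = +-97.5 mm) from the rear deck into the tunnel. Each has an inward lip 9 mm wide over the hatch's margin, underside 24 mm and top 28 mm above the deck: the hatch, 10 mm thick, can rise at most 24 mm from its seat.
- hatch: Aluminium hatch: flat panel 190 (x) by 170 (y) by 10 mm, 0.4 to 0.75 kg, balanced about its handle. Origin at the centre of its underside, z up, axes as the well's. It starts in its seat, top flush with the deck, 2 to 2.5 mm play around. On the deck its underside is 140 mm above the bench. Let go less than 90 mm along from its seat, it is not yet carried by the deck and tips back into the recess.
- hatch_handle (a point): Centre of the steel bar of the bail handle in the middle of the hatch, 38 mm above the hatch's underside. The bar is 10 mm wide (x), 10 mm high and 70 mm long along the hatch's y, with a post 10 mm thick near each end (y = -30 and +30 mm); 23 mm free under the bar. Axes as the hatch's.
- hatch_lip (a point): Middle of the hatch's turned-up rear edge, 83 mm to +y of its centre: an upright flange 90 mm long along x, 4 mm thick (y), standing 28 mm above the hatch's top. This point is half-way up the flange, 24 mm above the hatch's underside. On the deck the hatch slides with about 3 to 6 N, a little more to start it.
- bolt (a joint): Travel of the flush bolt in m: 0 fully shot, 0.024 fully drawn (towards the well's +y, away from the hatch). Starts at 0 to 0.004. Its flat steel tongue lies in a groove of the rear deck and when shot reaches 14 mm into a pocket of the hatch's rear edge, holding it down; it is clear of the hatch from 0.016. It stays where it is left; 2 to 3 N moves it.
- bolt_stud (a point): Middle of the bolt's black upright thumb stud on the rear deck, 14 mm above the deck: 10 mm (x) by 14 mm (y), top 26 mm above the deck. It moves along the well's y with the bolt; at 0 it stands at x = -50, y = +115 mm of the well, 30 mm behind the hatch's rear edge. Axes as the well's.
- home (a point): Where the hatch's origin lies when it is fully home under the control head: on the deck, 180 mm to -y of the seat's centre, axes as the well's. The rubber stop allows 2 mm more. The hatch's handle is then under the head, its turned-up edge 78 mm out in front of the head.
- head_face (a point): Centre of the control head's upright +y face, 240 mm above the bench; the face spans the cabinet's width, from 192 to 290 mm above the bench. The gripper must stay on its +y side.
- vial: Bystander, leave alone: small clear glass jar with white cap, 26 mm across, 45 mm high, standing on the well unit's rear deck. Origin at its underside.
- filter: Bystander, leave alone: white disc syringe filter with a nipple on top, 33 mm across, 18 mm high, lying on the well unit's rear deck between bolt and jar. Origin at its underside.
- bottle_a: Bystander, leave alone: glass bottle with red screw cap, 64 mm across, 130 mm high, on the bench close to the well unit's +y end. Origin at its underside.
- bottle_b: Bystander, leave alone: glass bottle with red screw cap, 56 mm across, 100 mm high, standing on the bench. Origin at its underside.
- beaker: Bystander, leave alone: glass beaker, 72 mm across, 90 mm high, standing on the bench. Origin at its underside.
- syringe: Bystander, leave alone: large clear plastic syringe lying on the bench, about 165 mm long. Origin at its underside. It is the middle of its length, which lies along its x.
- tipbox: Bystander, leave alone: grey and clear pipette-tip box, 86 x 122 x 66 mm, on the bench. Origin at its underside.
- tuberack: Bystander, leave alone: white rack of capped tubes, 60 x 150 mm, 74 mm high, on the bench. Origin at its underside.

How it is judged (in metres and radians):
On the way, in this order (a step that is already met when the one before it is completed fails the run):
1. the bolt is drawn fully back (18 mm or more) while the hatch is still down in its seat (value of joint bolt above 0.018 m and z of hatch in the frame of well below 0.134 m), for 0.1 s.
2. the hatch is lifted level (within 7 degrees) out of its recess by its bail handle (fingers on it, grasp point within 60 mm of the handle), its underside above the deck (z of hatch in the frame of well above 0.1405 m and angle between hatch's own z axis and vertical below 0.12 rad and y of hatch in the frame of well above -0.06 m and contact force between the fingers and hatch above 0.3 N and distance between the grasp point and hatch_handle below 0.06 m), for 0.1 s.
3. the hatch lies flat on the deck in its channels, 60 to 160 mm along from its seat, let go by the gripper (z of hatch in the frame of well between 0.137 and 0.1435 m and angle between hatch's own z axis and vertical below 0.04 rad and y of hatch in the frame of well between -0.16 and -0.06 m and contact force between the fingers and hatch below 0.1 N), for 0.2 s.
4. the hatch is taken or pushed again, now at its turned-up rear edge (fingers on the hatch, grasp point within 60 mm of the middle of that edge), before it is home (contact force between the fingers and hatch above 0.3 N and distance between the grasp point and hatch_lip below 0.06 m and y of hatch in the frame of well between -0.168 and -0.06 m), for 0.05 s.
At the end, for the whole second after the job is handed in: The hatch lies flat on the deck in its channels, fully home under the control head (within 7 mm of its home place, within 6 mm sideways), released and at rest, and the bolt is still drawn (16 mm or more) (z of hatch in the frame of well between 0.137 and 0.1435 m and angle between hatch's own z axis and vertical below 0.04 rad and y of hatch in the frame of well below -0.173 m and x of hatch in the frame of well between -0.006 and 0.006 m and value of joint bolt above 0.016 m and contact force between the fingers and hatch below 0.1 N); the robot touches nothing.
It fails at once if the hatch is tipped more than 14 degrees (angle between hatch's own z axis and vertical above 0.25 rad).
It fails at once if the hatch is slammed or thrown (faster than 0.6 m/s) (linear speed of hatch above 0.6 m/s).
It fails at once if a bystander is moved more than 25 mm (distance of any of vial, filter, bottle_a, bottle_b, beaker, syringe, tipbox, tuberack from where it was at the start of the episode above 0.025 m).
It also fails if it takes over 48 s, if anything falls off the work surface, if the arm or the gripper's body presses on something with over 40 N, if the wrist force passes 120 N, or if a joint passes its speed limit or range.

ROBOT

A 6-joint arm with a two-finger parallel gripper is mounted at the origin on the work surface. World frame = base frame: x ahead of the robot, y to its left, z up, the work surface at z = 0. Lengths are in mm, angles in degrees, forces in N, time in s.
With the tool pointing down it reaches from about 300 to 850 mm from the base axis. Payload 4.2 kg.
Tool frame: the origin (TCP) lies midway between the tips of the shut fingers; the grasp point (between the pads) lies 19 mm behind it; y points along the fingers, z is the direction in which the jaws open and shut, and the axes are right-handed (so a half turn about y gives the same grasp; the last joint's range is limited). The gripper opens to 91 mm and grips with 3 to 60 N. Pads are 32 mm wide; open, the fingers measure 118 mm over their backs; the gripper's body (76 mm by 178 mm) begins 60 mm behind the grasp point.
Start: joints at [-65.89, 18.312, 89.639, -0, 72.044, -1.146], TCP at [245.337, -520.051, 213.976] pointing down, gripper open.
Joint ranges: [-177.97, 177.97], [-48.28, 115.42], [12.27, 149.76], [-77.06, 257.06], [2.81, 150.46], [-146.56, 146.56]. Speed limits (degrees/s): [147.25, 147.25, 180, 180, 180, 180].

INTERFACE

Orientations are given as [roll, pitch, yaw] about the fixed x, y, z axes, in that order (R = Rz(yaw) Ry(pitch) Rx(roll)).
In Python, from workcell import env gives the robot as it stands.
- The arm moves only by the shell command python3 -m handwheel 'ROWS' [FORCE]. ROWS is JSON, a list of rows, each a list of 3 entries, a list of its own where there are three numbers: the opening, from 0 (shut) to 1 (fully open), then the shift along the tool's x, y, z in mm, then the turn, a rotation vector about the tool's x, y, z in degrees. A call has exactly 10 rows; each row shifts and turns the commanded pose from where the row before left it, along the tool's axes as they then stand; what a row does not reach is not made up. A row lasts 1/12 s, in which the tool goes at most 41.7 mm and 7.16 degrees, less where a joint would pass 70% of its speed; a pose out of reach is approached as far as the arm can. A call is refused whole if a number of a shift passes 41.7 or a number of a turn 7.16, either way. A call with a gripper value outside its range is refused whole. The fingers move at their own pace and stop on an object; FORCE is the grip in N (left out, the last holds). Time passes only in rows, so rows that do not move let the fingers close, or fill a call up. It gives the time, the measured TCP pose, the force and the opening at its end, in the units of the state.
- env.state(): the state, without advancing time (a new reading comes with each control period).
- env.grab_frame(name): name is "scene" or "top" or "wrist"; returns the picture (384x512x3 uint8, red, green, blue); there is no depth.
- env.camera_info(name): a dict with "fx", "fy", "cx", "cy" (pixels), "camera_from_world" (4x4, takes a point from world to camera coordinates); the wrist camera has in their place "mount" (4x4, takes a point from camera to tool coordinates, whose origin is the TCP and whose axes are the tool frame's). Camera axes: x right, y down, z forward; pixel columns grow to the right and rows downward; lengths in mm; the calibration is good to about 2 mm. A picture is of the moment at which its call begins: read the wrist's pose just before it. camera_info takes no time and is no camera call.
- env.job_done(): hands the job in, once; it reports no verdict.
Trained networks look in the newest picture that a camera, given by its name, has taken for a name from the list of things; names that differ only in an ending like _2 or _b are one class to them, and where a whole thing is asked for, a point or a joint stands for the part that bears it (a point fixed in the world has none). Each returns a list of dicts, best first, with "p" (0 to 1); they miss things now and then, are a little off and sometimes report something else, mostly with a low value. They report only what shows in the picture. A call takes as long as a camera call.
- env.masks_of(camera, label): "region" (384x512 bool, what is visible of it) and "location" ([column, row] in pixels, amid what is visible of it).
The state is a dict: "time_s": time; "qpos": joint angles; "qvel": joint speeds; "effort": joint torques, N m; "ee_pos": TCP position; "ee_rot": TCP orientation; "force": force on the tool from outside, world axes, zero at the start; "torque": the same for the moment, N m; "gripper_width": finger opening in mm.
Only numpy, scipy, OpenCV 4.12 (cv2) and the standard library are available. Lean on these libraries where they do the work, as an engineer would, in place of code of your own. Each camera call takes 0.05 s, during which the arm holds its last target.

## Working session

There is one attempt and no reset: what is moved stays moved. The work goes in short steps, Python scripts to look and compute and a shell command to move; the robot and the scene stay as the last step left them, time stands still between calls to the robot, and variables do not carry over. Pictures are saved under pics/ and viewed, and the job is handed in when it is done.

```bash
mkdir -p pics; ls
cat > h.py <<'E'
import numpy as np, cv2, json
from workcell import env
from scipy.spatial.transform import Rotation as R
def snap(c,fn):
    s=env.state(); im=env.grab_frame(c); cv2.imwrite('pics/'+fn,cv2.cvtColor(im,cv2.COLOR_RGB2BGR)); return s,im
def cam(c,s=None):
    i=env.camera_info(c); K=np.array([[i['fx'],0,i['cx']],[0,i['fy'],i['cy']],[0,0,1.]])
    if 'mount' in i:
        T=np.eye(4);T[:3,:3]=R.from_euler('xyz',s['ee_rot'],degrees=True).as_matrix();T[:3,3]=s['ee_pos']
        M=np.linalg.inv(T@np.array(i['mount']))
    else: M=np.array(i['camera_from_world'])
    return K,M
def proj(c,P,s=None):
    K,M=cam(c,s);P=np.atleast_2d(P);p=(M[:3,:3]@P.T).T+M[:3,3];q=(K@p.T).T;return q[:,:2]/q[:,2:]
def onz(c,uv,z,s=None):
    K,M=cam(c,s);d=M[:3,:3].T@np.linalg.solve(K,[uv[0],uv[1],1]);o=-M[:3,:3].T@M[:3,3];return o+d*(z-o[2])/d[2]
E
python3 - <<'E'
from h import *
print(env.state())
for c in ['scene','top','wrist']:
    s,_=snap(c,c+'0.png'); 
    i=env.camera_info(c);print(c,{k:np.round(v,3).tolist() for k,v in i.items()})
    for l in ['hatch','hatch_handle','hatch_lip','bolt_stud','vial','filter','well'] :
        r=env.masks_of(c,l)
        print(l,[(round(x['p'],2),np.round(x['location']).tolist(),int(x['region'].sum())) for x in r[:3]])
print(env.state()['time_s'])
E
```

```text
pics
{'time_s': 0.0, 'qpos': array([-6.58900662e+01,  1.83505977e+01,  8.97066523e+01, -3.36202101e-04,
        7.20430130e+01, -1.14649708e+00]), 'qvel': array([ 0.09260538,  0.04806982, -0.00411987, -0.00842024,  0.09116971,
        0.01743223]), 'effort': array([-4.87029960e-03, -4.12470424e+01, -2.31975871e+01,  7.24521093e-02,
        4.57258278e-02, -1.09463044e-04]), 'ee_pos': array([ 245.12278095, -519.57608376,  213.12906791]), 'ee_rot': array([-9.01002494e+01,  1.68656409e-03, -1.54743467e+02]), 'force': array([ 0.35100025, -0.31094415, -1.09913319]), 'torque': array([ 0.07268612,  0.00223429, -0.00927274]), 'gripper_width': 91.27109712293012}
scene {'fx': 358.654, 'fy': 358.654, 'cx': 252.942, 'cy': 189.041, 'camera_from_world': [[-0.228, 0.973, -0.018, 100.226], [0.691, 0.149, -0.707, -216.723], [-0.686, -0.174, -0.707, 1501.63], [0.0, 0.0, 0.0, 1.0]]}
hatch [(0.63, [268.0, 216.0], 2753)]
hatch_handle [(0.83, [270.0, 220.0], 2739), (0.19, [217.0, 226.0], 16411)]
hatch_lip [(0.59, [268.0, 220.0], 2684)]
bolt_stud [(0.54, [312.0, 218.0], 123)]
vial [(0.63, [322.0, 254.0], 1
[... 216 characters left out ...]
orld': [[0.025, -1.0, 0.002, 14.118], [-0.986, -0.025, -0.163, 501.258], [0.163, 0.002, -0.987, 1341.91], [0.0, 0.0, 0.0, 1.0]]}
hatch [(0.58, [237.0, 165.0], 2490)]
hatch_handle [(0.8, [237.0, 166.0], 2509)]
hatch_lip [(0.58, [241.0, 165.0], 2492), (0.37, [384.0, 156.0], 957)]
bolt_stud [(0.5, [280.0, 169.0], 8924)]
vial []
filter [(0.38, [200.0, 157.0], 51)]
well [(0.61, [282.0, 172.0], 8513), (0.5, [238.0, 165.0], 2601)]
wrist {'fx': 321.419, 'fy': 321.419, 'cx': 259.52, 'cy': 187.828, 'mount': [[0.001, 0.966, 0.26, -72.841], [0.001, -0.26, 0.966, -171.474], [1.0, -0.0, -0.001, -0.243], [0.0, 0.0, 0.0, 1.0]]}
hatch []
hatch_handle []
hatch_lip []
bolt_stud []
vial []
filter []
well []
1.2
```

View pics/scene0.png

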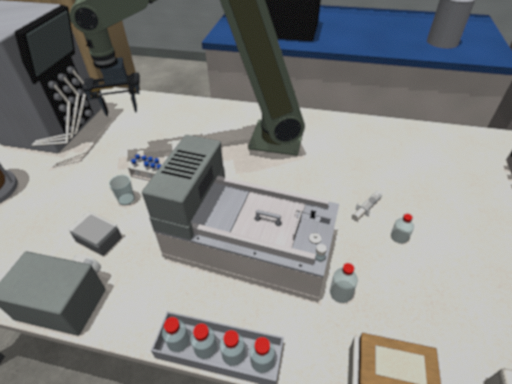

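View pics/top0.png

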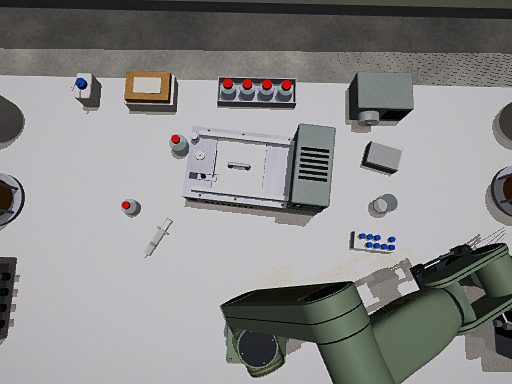

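View pics/wrist0.png

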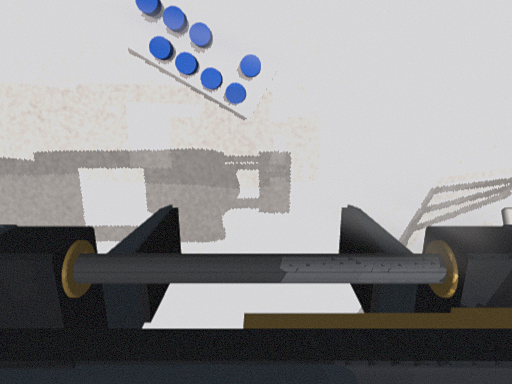

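The views show the head to the right in top, so well −y is roughly world −y; the handle is at about top (238,166). Zooming in to fit the well's pose.

Run:
```python
from h import *
a=cv2.imread('pics/top0.png')[115:220,170:345]; cv2.imwrite('pics/top0z.png',cv2.resize(a,None,fx=4.5,fy=4.5,interpolation=cv2.INTER_CUBIC))
a=cv2.imread('pics/scene0.png')[130:300,140:345]; cv2.imwrite('pics/scene0z.png',cv2.resize(a,None,fx=3.5,fy=3.5,interpolation=cv2.INTER_CUBIC))
print(onz('top',(238,166),168), onz('scene',(268,217),168))
```

```text
[561.69133567  73.77546662 168.        ] [578.27516691  77.74254204 168.        ]
```

View pics/top0z.png

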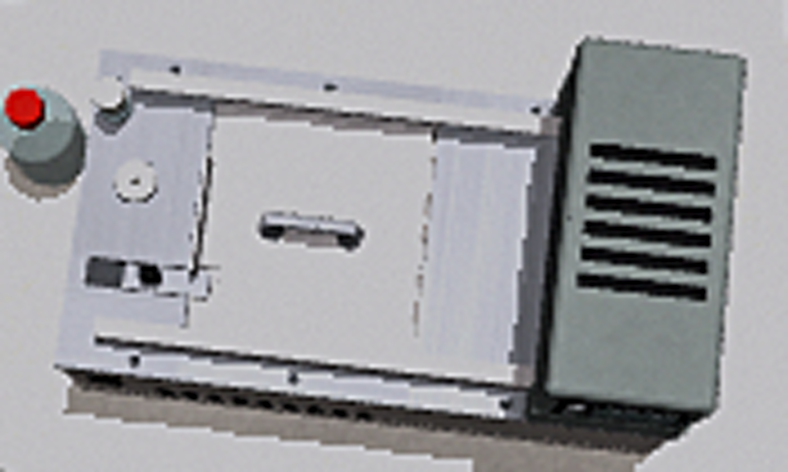

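View pics/scene0z.png

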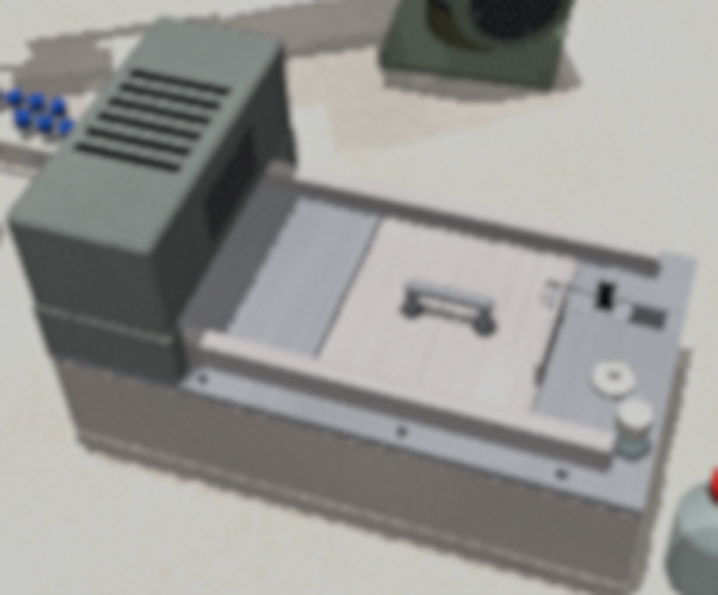

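```bash
cat > fit.py <<'E'
from h import *
from scipy.optimize import least_squares
T=lambda u,v:(170+u/4.5-.39,115+v/4.5-.39); S=lambda u,v:(140+u/3.5-.36,130+v/3.5-.36)
obs=[('top',(125,-175,290),T(583,38)),('top',(125,-290,290),T(747,60)),('top',(-125,-290,290),T(715,410)),
('top',(125,180,140),T(103,50)),('top',(-125,180,140),T(58,368)),('top',(0,0,173),T(311,226)),
('scene',(-125,180,140),S(694,257)),('scene',(125,180,140),S(640,510)),('scene',(125,-290,290),S(12,214)),('scene',(125,-175,290),S(153,249)),('scene',(0,0,173),S(449,290))]
def W(p,P):
    c,s=np.cos(p[2]),np.sin(p[2]);return np.array([p[0]+c*P[0]-s*P[1],p[1]+s*P[0]+c*P[1],P[2]])
def f(p,o=obs): return np.concatenate([proj(c,W(p,P))[0]-uv for c,P,uv in o])
if __name__=='__main__':
  for o in (obs,obs[:6],obs[6:]):
    r=least_squares(lambda p:f(p,o),[565,75,0],x_scale=[100,100,1],loss='soft_l1');p=r.x;print(p[:2],np.degrees(p[2]));print(np.round(f(p,o).reshape(-1,2),1).tolist())
E
python3 fit.py
```

```text
[566.27089289  72.94795083] -5.364395930004525
[[-0.8, -0.3], [-0.0, -0.9], [0.2, 1.6], [-0.7, 0.1], [-1.3, -0.1], [-0.5, -0.5], [1.0, -0.0], [0.2, -0.6], [-3.2, -0.5], [-1.4, -0.2], [-0.7, -0.3]]
[566.0038226   71.35535254] -5.403133978804767
[[-0.2, -0.1], [0.5, -0.7], [0.7, 1.7], [-0.3, 0.2], [-0.9, -0.1], [-0.0, -0.4]]
[566.46165085  75.04089125] -5.399285865579696
[[1.7, 0.2], [1.0, -0.3], [-2.5, -0.4], [-0.6, -0.0], [-0.0, -0.1]]
```

```bash
python3 -m handwheel '[[1,[0,-18,0],[0,-5.93,0]],[1,[0,-18,0],[0,-5.93,0]],[1,[0,-18,0],[0,-5.93,0]],[1,[0,-18,0],[0,-5.93,0]],[1,[0,-18,0],[0,-5.93,0]],[1,[0,-18,0],[0,-5.93,0]],[1,[0,-18,0],[0,-5.93,0]],[1,[0,-18,0],[0,-5.93,0]],[1,[0,-18,0],[0,-5.93,0]],[1,[0,-18,0],[0,-5.93,0]]]'
cat > go.py <<'E'
import sys
from h import *
from fit import W
WELL=json.load(open('well.json'))
def delta(wx,wy,z,yaw=None):
    s=env.state();Rm=R.from_euler('xyz',s['ee_rot'],degrees=True).as_matrix()
    t=W(WELL,(wx,wy,z));d=Rm.T@(t-s['ee_pos'])
    Rt=R.from_euler('xyz',[-90,0,-90+np.degrees(WELL[2])],degrees=True).as_matrix()
    rv=R.from_matrix(Rm.T@Rt).as_rotvec(degrees=True)
    c,sn=np.cos(WELL[2]),np.sin(WELL[2]);e=np.array(s['ee_pos'])-[WELL[0],WELL[1],0];
    print('t',round(s['time_s'],2),'tcp in well',np.round([c*e[0]+sn*e[1],-sn*e[0]+c*e[1],e[2]],1),'shift',np.round(d,1),'turn',np.round(rv,2),'F',np.round(s['force'],1),'w',round(s['gripper_width'],1))
if __name__=='__main__': delta(*map(float,sys.argv[1:4]))
E
echo '[566.2,73,-0.0941]'>well.json; python3 go.py 0 60 380
```

```text
time_s: 2.03
ee_pos: [245.3, -519.9, 394.9]
ee_rot: [-90.0, -0.0, -95.1]
force: [1.1, 0.2, -0.2]
gripper_width: 90.9
t 2.03 tcp in well [-263.8 -620.4  394.9] shift [-679.3   14.8  266.7] turn [-0.01  0.24  0.01] F [ 1.1  0.2 -0.2] w 90.9
```

```bash
A='x'; python3 -m handwheel '[[0.4,[-34,0,13.3],[0,0,0]],[0.4,[-34,0,13.3],[0,0,0]],[0.4,[-34,0,13.3],[0,0,0]],[0.4,[-34,0,13.3],[0,0,0]],[0.4,[-34,0,13.3],[0,0,0]],[0.4,[-34,0,13.3],[0,0,0]],[0.4,[-34,0,13.3],[0,0,0]],[0.4,[-34,0,13.3],[0,0,0]],[0.4,[-34,0,13.3],[0,0,0]],[0.4,[-34,0,13.3],[0,0,0]]]' 20 >/dev/null
python3 -m handwheel '[[0.4,[-34,1.4,13.3],[0,0.24,0]],[0.4,[-34,1.4,13.3],[0,0,0]],[0.4,[-34,1.4,13.3],[0,0,0]],[0.4,[-34,1.4,13.3],[0,0,0]],[0.4,[-34,1.4,13.3],[0,0,0]],[0.4,[-34,1.4,13.3],[0,0,0]],[0.4,[-34,1.4,13.3],[0,0,0]],[0.4,[-34,1.4,13.3],[0,0,0]],[0.4,[-34,1.4,13.3],[0,0,0]],[0.4,[-34,1.4,13.3],[0,0,0]]]'
python3 go.py 0 60 380
python3 - <<'E'
from h import *
s,im=snap('wrist','w1.png')
for l in ['hatch_handle','bolt_stud','vial','filter']:
    print(l,[(round(x['p'],2),np.round(x['location']).tolist(),int(x['region'].sum())) for x in env.masks_of('wrist',l)[:3]])
json.dump({'ee_pos':list(s['ee_pos']),'ee_rot':list(s['ee_rot'])},open('w1.json','w'))
E
```

```text
time_s: 3.7
ee_pos: [576.3, 132.9, 379.9]
ee_rot: [-90.0, -0.0, -95.7]
force: [0.9, -1.2, -0.2]
gripper_width: 36.5
t 3.7 tcp in well [  4.5  60.5 379.9] shift [ 0.6 -0.1 -4.5] turn [-0.01 -0.27  0.01] F [ 0.9 -1.2 -0.2] w 36.5
hatch_handle [(0.68, [260.0, 184.0], 13335)]
bolt_stud [(0.61, [219.0, 120.0], 835), (0.4, [95.0, 14.0], 1381)]
vial [(0.59, [325.0, 76.0], 615)]
filter []
```

View pics/w1.png

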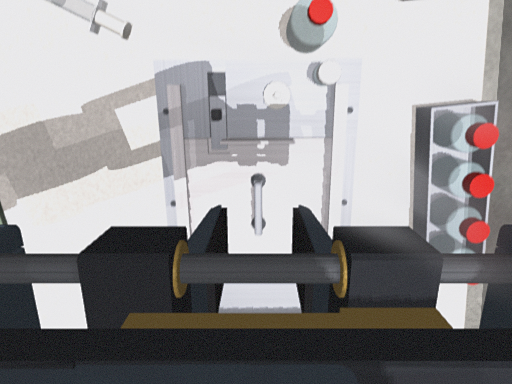

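Run:
```python
from h import *
a=cv2.imread('pics/w1.png')[45:250,145:375]; cv2.imwrite('pics/w1z.png',cv2.resize(a,None,fx=3.4,fy=2.9,interpolation=cv2.INTER_CUBIC))
```

```text
(no output)
```

View pics/w1z.png

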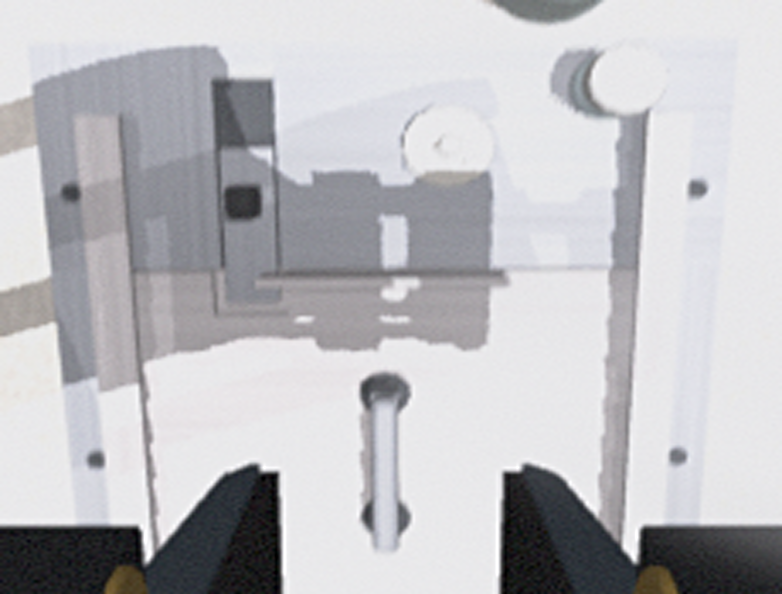

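Run:
```python
from h import *
s=json.load(open('w1.json'))
w=json.load(open('well.json'))
def inwell(p):
    c,sn=np.cos(w[2]),np.sin(w[2]);e=p-np.array([w[0],w[1],0]);return np.round([c*e[0]+sn*e[1],-sn*e[0]+c*e[1],e[2]],1)
Z=lambda u,v:(145+(u+.5)/3.4-.5,45+(v+.5)/2.9-.5)
for n,u,v,z in [('stud',243,202,166),('bar+',387,396,173),('bar-',386,549,173),('cornL',30,42,140),('cornR',737,40,140),('flL',260,277,168),('flR',508,277,168),('filter',448,143,156),('filterR',495,143,150),('filterL',402,143,150),('vialtop',629,78,185)]:
    print(n,inwell(onz('wrist',Z(u,v),z,s)))
```

```text
stud [-46.5 119.6 166. ]
bar+ [  2.5  40.5 173. ]
bar- [  1.7 -28.3 173. ]
cornL [-122.4  183.5  140. ]
cornR [126.4 182.9 140. ]
flL [-41.5  89.7 168. ]
flR [ 45.1  89.2 168. ]
filter [ 24.3 142.3 156. ]
filterR [ 41.2 142.4 150. ]
filterL [  8.4 142.5 150. ]
vialtop [ 79.9 164.5 185. ]
```

```bash
echo '[568.5,76.6,-0.0941]'>well.json; python3 go.py -48.5 116 200
```

```text
t 3.95 tcp in well [  2.   54.6 379.7] shift [-61.3 179.7 -50.7] turn [ 0.03 -0.28  0.05] F [ 0.3 -0.9  0.5] w 36.6
```

```bash
python3 -m handwheel '[[0.4,[-7.6,22,-6.3],[0,-0.28,0]],[0.4,[-7.6,22,-6.3],[0,0,0]],[0.4,[-7.6,22,-6.3],[0,0,0]],[0.4,[-7.6,22,-6.3],[0,0,0]],[0.4,[-7.6,22,-6.3],[0,0,0]],[0.4,[-7.6,22,-6.3],[0,0,0]],[0.4,[-7.6,22,-6.3],[0,0,0]],[0.4,[-8,22,-6.3],[0,0,0]],[0.4,[0,4,0],[0,0,0]],[0.4,[0,0,0],[0,0,0]]]'
python3 go.py -48.5 116 147
python3 - <<'E'
from h import *
s,im=snap('wrist','w2.png')
print(s['ee_pos'],[(round(x['p'],2),np.round(x['location']).tolist()) for x in env.masks_of('wrist','bolt_stud')[:3]])
E
```

```text
time_s: 4.78
ee_pos: [530.6, 195.3, 199.4]
ee_rot: [-90.1, -0.1, -95.4]
force: [-0.0, 0.5, 1.0]
gripper_width: 36.3
t 4.78 tcp in well [-48.9 114.7 199.4] shift [-1.4 52.4  0.5] turn [ 0.11 -0.05  0.09] F [-0.   0.5  1. ] w 36.3
[530.59033965 195.33737642 199.38384084] [(0.72, [261.0, 208.0]), (0.43, [265.0, 291.0])]
```

View pics/w2.png

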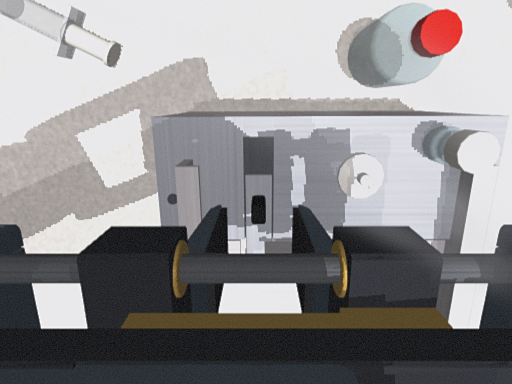

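```bash
python3 - <<'E'
from h import *
s=env.state();w=json.load(open('well.json'))
for uv in [(259,196),(259,208)]:
    p=onz('wrist',uv,166,s);c,sn=np.cos(w[2]),np.sin(w[2]);e=p-np.array([w[0],w[1],0]);print([c*e[0]+sn*e[1],-sn*e[0]+c*e[1]])
E
python3 -m handwheel '[[0.4,[-0.2,8,0],[0,0,0]],[0.4,[-0.2,8,0],[0,0,0]],[0.4,[-0.2,8,0],[0,0,0]],[0.4,[-0.2,8,0],[0,0,0]],[0.4,[-0.2,7,0],[0,0,0]],[0.4,[-0.2,7,0],[0,0,0]],[0.4,[0,6,0],[0,0,0]],[0.4,[0,0,0],[0,0,0]],[0,[0,0,0],[0,0,0]],[0,[0,0,0],[0,0,0]]]' 15
python3 go.py -48.5 116 147
```

```text
[np.float64(-47.69166813406228), np.float64(127.34566030713175)]
[np.float64(-47.71208310797326), np.float64(118.86067716455277)]
time_s: 5.72
ee_pos: [531.9, 198.1, 148.2]
ee_rot: [-90.0, 0.0, -95.4]
force: [0.1, 0.7, -0.4]
gripper_width: 26.1
t 5.72 tcp in well [-47.9 117.5 148.2] shift [ 1.5  1.2 -0.6] turn [-0.03 -0.01 -0.01] F [ 0.1  0.7 -0.4] w 26.1
```

Close, then draw +24 mm (tool −x) slowly, hitting the end softly.

```bash
python3 -m handwheel '[[0,[0,0,0],[0,0,0]],[0,[0,0,0],[0,0,0]],[0,[0,0,0],[0,0,0]],[0,[-3,0,0],[0,0,0]],[0,[-4,0,0],[0,0,0]],[0,[-4,0,0],[0,0,0]],[0,[-4,0,0],[0,0,0]],[0,[-4,0,0],[0,0,0]],[0,[-3,0,0],[0,0,0]],[0,[0,0,0],[0,0,0]]]' 15
python3 go.py -48.5 140 147
```

```text
time_s: 6.55
ee_pos: [531.7, 219.9, 148.3]
ee_rot: [-90.2, -0.1, -95.4]
force: [-5.0, -1.3, 5.2]
gripper_width: 9.8
t 6.55 tcp in well [-50.1 139.2 148.3] shift [-0.8  1.3  1.6] turn [ 0.22 -0.    0.06] F [-5.  -1.3  5.2] w 9.8
```

```bash
python3 -m handwheel '[[0,[-1,0,0],[0,0,0]],[0,[-1,0,0],[0,0,0]],[0,[-1,0,0],[0,0,0]],[0,[0,0,0],[0,0,0]],[0.4,[0,0,0],[0,0,0]],[0.4,[0,0,0],[0,0,0]],[0.4,[0,-5,0],[0,0,0]],[0.4,[0,-20,0],[0,0,0]],[0.4,[0,-30,0],[0,0,0]],[0.4,[0,-30,0],[0,0,0]]]'
python3 go.py 0 2.5 170
python3 - <<'E'
from h import *
s,im=snap('wrist','w3.png')
E
```

```text
time_s: 7.38
ee_pos: [533.7, 222.8, 233.6]
ee_rot: [-90.1, -0.0, -95.4]
force: [1.3, 0.4, 0.3]
gripper_width: 36.4
t 7.38 tcp in well [-48.3 142.3 233.6] shift [139.8  63.6  48.4] turn [ 0.07 -0.01  0.03] F [1.3 0.4 0.3] w 36.4
```

View pics/w3.png

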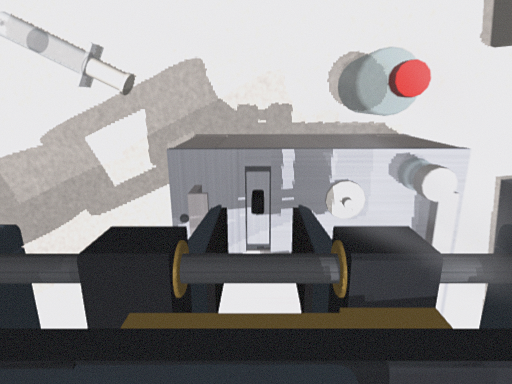

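Run:
```python
from h import *
s=env.state();w=json.load(open('well.json'))
for n,uv,z in [('studtop',(258,207),166),('studc',(258,201),166),('corn',(168,149),140),('cornR',(468,149),140)]:
    p=onz('wrist',uv,z,s);c,sn=np.cos(w[2]),np.sin(w[2]);e=p-np.array([w[0],w[1],0]);print(n,[c*e[0]+sn*e[1],-sn*e[0]+c*e[1]])
a=cv2.imread('pics/w3.png')[130:260,160:480]; cv2.imwrite('pics/w3z.png',cv2.resize(a,None,fx=2.5,fy=2.5,interpolation=cv2.INTER_CUBIC))
```

```text
studtop [np.float64(-46.037232231131846), np.float64(135.5072813978339)]
studc [np.float64(-46.02687939721424), np.float64(140.5644054068944)]
corn [np.float64(-122.14960603177568), np.float64(179.00046378654451)]
cornR [np.float64(134.04673214921047), np.float64(178.42630616045076)]
```

View pics/w3z.png

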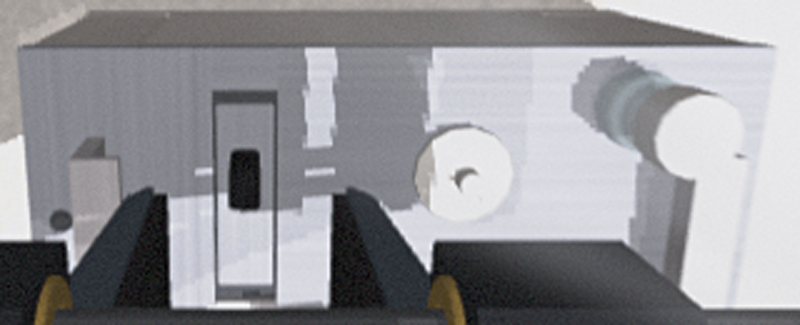

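```bash
python3 -m handwheel '[[0.5,[17.5,3,6],[0,0,0]],[0.5,[17.5,3,6],[0,0,0]],[0.5,[17.5,3,6],[0,0,0]],[0.5,[17.5,3,6],[0,0,0]],[0.5,[17.5,3,6],[0,0,0]],[0.5,[17.5,3,6],[0,0,0]],[0.5,[17.5,3,6],[0,0,0]],[0.5,[18,3,6.4],[0,0,0]],[0.5,[0,3,0],[0,0,0]],[0.5,[0,0,0],[0,0,0]]]' 45
python3 go.py 0 2 147
python3 - <<'E'
from h import *
s,im=snap('wrist','w4.png')
E
```

```text
time_s: 8.27
ee_pos: [569.0, 77.9, 205.5]
ee_rot: [-90.0, 0.0, -95.5]
force: [0.2, -0.3, -0.3]
gripper_width: 45.7
t 8.27 tcp in well [  0.4   1.4 205.5] shift [-0.6 58.5 -0.3] turn [ 0.03 -0.11 -0.02] F [ 0.2 -0.3 -0.3] w 45.7
```

View pics/w4.png

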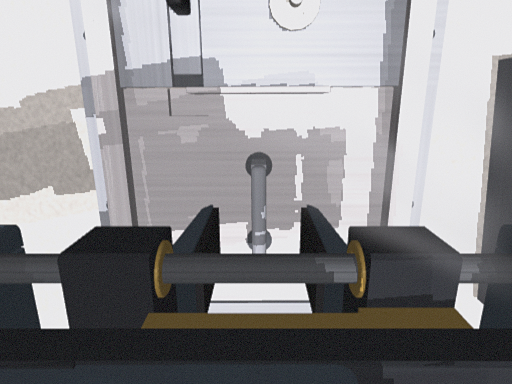

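The bar (col 259) is centred between the fingers and the tongue's end sits clear of the hatch (row ~83). Descending and closing.

```bash
python3 -m handwheel '[[0.5,[0,10,0],[0,-0.1,0]],[0.5,[0,10,0],[0,0,0]],[0.5,[0,10,0],[0,0,0]],[0.5,[0,9,0],[0,0,0]],[0.5,[0,8,0],[0,0,0]],[0.5,[0,6,0],[0,0,0]],[0.5,[0,5,0],[0,0,0]],[0.5,[0,0,0],[0,0,0]],[0,[0,0,0],[0,0,0]],[0,[0,0,0],[0,0,0]]]' 45 >/dev/null
python3 -m handwheel '[[0,[0,0,0],[0,0,0]],[0,[0,0,0],[0,0,0]],[0,[0,0,0],[0,0,0]],[0,[0,0,0],[0,0,0]],[0,[0,0,0],[0,0,0]],[0,[0,0,0],[0,0,0]],[0,[0,0,0],[0,0,0]],[0,[0,0,0],[0,0,0]],[0,[0,0,0],[0,0,0]],[0,[0,0,0],[0,0,0]]]' 45
python3 go.py 0 2 147
```

```text
time_s: 9.98
ee_pos: [568.8, 78.4, 148.2]
ee_rot: [-90.0, -0.0, -95.3]
force: [-1.2, 1.0, 4.5]
gripper_width: 9.5
t 9.98 tcp in well [1.000e-01 1.800e+00 1.482e+02] shift [-0.2  1.2 -0.1] turn [0.01 0.09 0.01] F [-1.2  1.   4.5] w 9.5
```

```bash
python3 -m handwheel '[[0,[0,-2,0],[0,0,0]],[0,[0,-2,0],[0,0,0]],[0,[0,-2,0],[0,0,0]],[0,[0,-2,0],[0,0,0]],[0,[0,-2,0],[0,0,0]],[0,[0,-2,0],[0,0,0]],[0,[0,-2,0],[0,0,0]],[0,[0,-2,0],[0,0,0]],[0,[0,-1,0],[0,0,0]],[0,[0,0,0],[0,0,0]]]'
python3 go.py 0 2 165
python3 - <<'E'
from h import *
s,im=snap('wrist','w5.png');snap('scene','s5.png')
a=cv2.imread('pics/s5.png')[130:300,140:345]; cv2.imwrite('pics/s5z.png',cv2.resize(a,None,fx=3.5,fy=3.5,interpolation=cv2.INTER_CUBIC))
E
```

```text
time_s: 10.82
ee_pos: [569.1, 78.4, 165.3]
ee_rot: [-90.0, 0.0, -95.3]
force: [-0.4, 0.5, -4.6]
gripper_width: 10.0
t 10.82 tcp in well [  0.4   1.9 165.3] shift [-0.1  0.3 -0.4] turn [-0.04  0.09 -0.  ] F [-0.4  0.5 -4.6] w 10.0
```

View pics/w5.png

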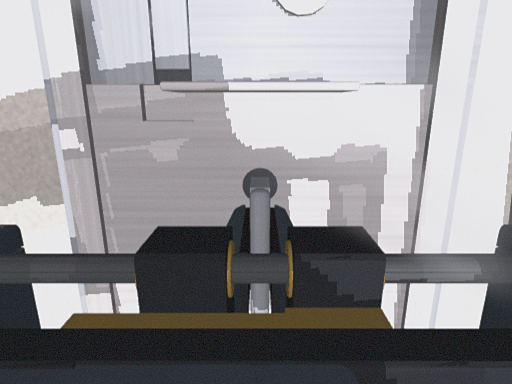

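View pics/s5z.png

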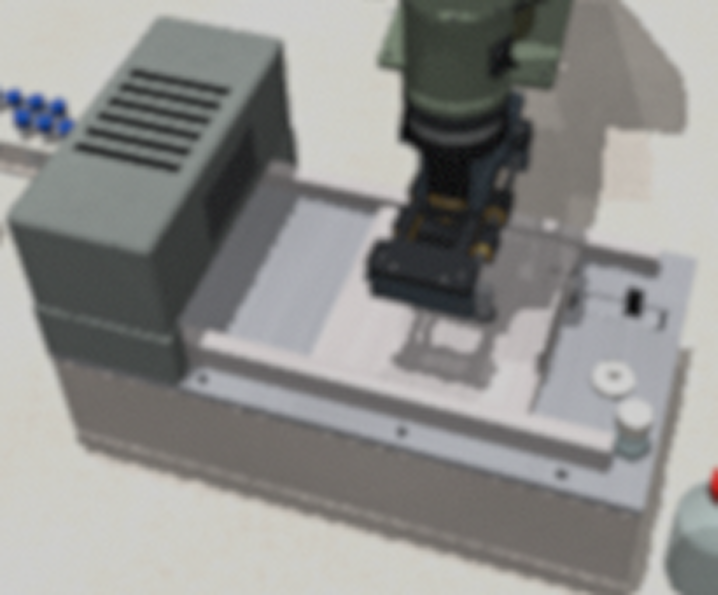

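```bash
python3 -m handwheel '[[0,[5,0,0],[0,0,0]],[0,[10,0,0],[0,0,0]],[0,[13,0,0],[0,0,0]],[0,[14,0,0],[0,0,0]],[0,[14,0,0],[0,0,0]],[0,[14,0,0],[0,0,0]],[0,[14,0,0],[0,0,0]],[0,[13,0,0],[0,0,0]],[0,[9,0,0],[0,0,0]],[0,[4,0,0],[0,0,0]]]'
python3 go.py 0 -108 165
python3 - <<'E'
from h import *
s,im=snap('wrist','w6.png')
E
```

```text
time_s: 11.75
ee_pos: [558.6, -33.0, 165.0]
ee_rot: [-90.0, -0.0, -95.4]
force: [-0.2, -0.1, -4.6]
gripper_width: 9.5
t 11.75 tcp in well [   0.5 -110.   165. ] shift [-2.  -0.  -0.5] turn [-0.01 -0.    0.02] F [-0.2 -0.1 -4.6] w 9.5
```

View pics/w6.png

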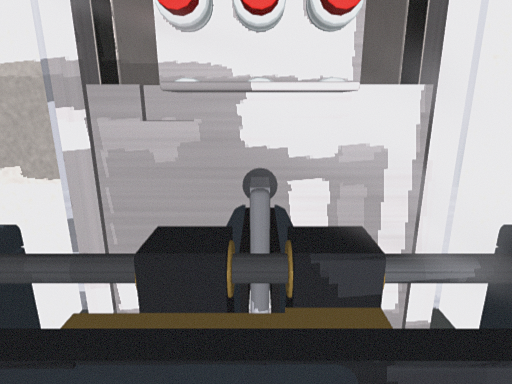

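```bash
python3 -m handwheel '[[0,[0,1,0],[0,0,0]],[0,[0,1,0],[0,0,0]],[0,[0,1,0],[0,0,0]],[0,[0,1,0],[0,0,0]],[0,[0,1,0],[0,0,0]],[0,[0,0.5,0],[0,0,0]],[0,[0,0.5,0],[0,0,0]],[0,[0,0.5,0],[0,0,0]],[0,[0,0,0],[0,0,0]],[0,[0,0,0],[0,0,0]]]'
python3 go.py 0 -108 165
```

```text
time_s: 12.63
ee_pos: [558.8, -31.2, 158.4]
ee_rot: [-90.0, -0.0, -95.3]
force: [-0.3, 0.5, -4.8]
gripper_width: 9.5
t 12.63 tcp in well [   0.4 -108.2  158.4] shift [-0.2 -6.6 -0.4] turn [-0.    0.09  0.  ] F [-0.3  0.5 -4.8] w 9.5
```

```bash
python3 -m handwheel '[[0,[0,0.4,0],[0,0,0]],[0,[0,0.4,0],[0,0,0]],[0,[0,0.4,0],[0,0,0]],[0,[0,0.4,0],[0,0,0]],[0,[0,0.4,0],[0,0,0]],[0,[0,0.4,0],[0,0,0]],[0,[0,0,0],[0,0,0]],[0,[0,0,0],[0,0,0]],[0,[0,0,0],[0,0,0]],[0,[0,0,0],[0,0,0]]]'
python3 go.py 0 -108 165
```

```text
time_s: 13.47
ee_pos: [558.9, -31.2, 158.2]
ee_rot: [-89.9, -0.0, -95.3]
force: [-3.7, 0.9, 9.2]
gripper_width: 9.5
t 13.47 tcp in well [   0.6 -108.2  158.2] shift [-0.2 -6.8 -0.6] turn [-0.11  0.09  0.  ] F [-3.7  0.9  9.2] w 9.5
```

```bash
python3 -m handwheel '[[0.4,[0,-1,0],[0,0,0]],[0.4,[0,0,0],[0,0,0]],[0.4,[0,0,0],[0,0,0]],[0.4,[0,0,0],[0,0,0]],[0.4,[0,0,0],[0,0,0]],[0.4,[0,-5,0],[0,0,0]],[0.4,[0,-12,0],[0,0,0]],[0.4,[0,-12,0],[0,0,0]],[0.4,[0,-12,0],[0,0,0]],[0.4,[0,-8,0],[0,0,0]]]'
python3 go.py 0 30 160
python3 - <<'E'
from h import *
s,im=snap('wrist','w7.png')
E
```

```text
time_s: 14.3
ee_pos: [559.3, -31.2, 207.5]
ee_rot: [-89.9, -0.0, -95.3]
force: [-0.5, 0.7, 0.2]
gripper_width: 36.6
t 14.3 tcp in well [   1.  -108.2  207.5] shift [-138.2   47.5   -0.9] turn [-0.1   0.09  0.  ] F [-0.5  0.7  0.2] w 36.6
```

View pics/w7.png

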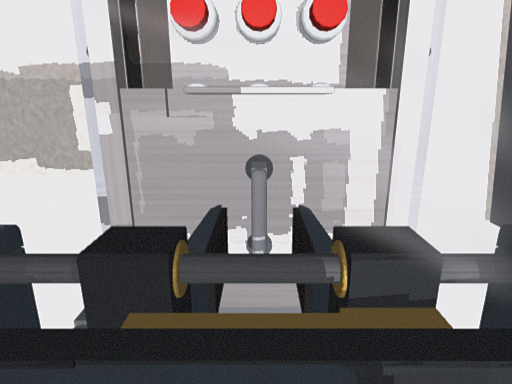

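```bash
python3 -m handwheel '[[0,[-15,0,0],[0,0,0]],[0,[-20,0,0],[0,0,0]],[0,[-22,0,0],[0,0,0]],[0,[-22,0,0],[0,0,0]],[0,[-22,0,-1],[0,0,0]],[0,[-22,6,0],[0,0.09,0]],[0,[0,14,0],[0,0,0]],[0,[0,14,0],[0,0,0]],[0,[0,12,0],[0,0,0]],[0,[0,0,0],[0,0,0]]]' 10
python3 go.py 0 -5 160
python3 - <<'E'
from h import *
s,im=snap('wrist','w8.png')
E
```

```text
time_s: 15.18
ee_pos: [567.3, 91.4, 157.2]
ee_rot: [-90.3, -0.1, -95.4]
force: [-0.6, -0.4, 0.2]
gripper_width: 0.4
t 15.18 tcp in well [ -2.6  14.6 157.2] shift [19.6 -2.8  2.6] turn [0.32 0.02 0.09] F [-0.6 -0.4  0.2] w 0.4
```

View pics/w8.png

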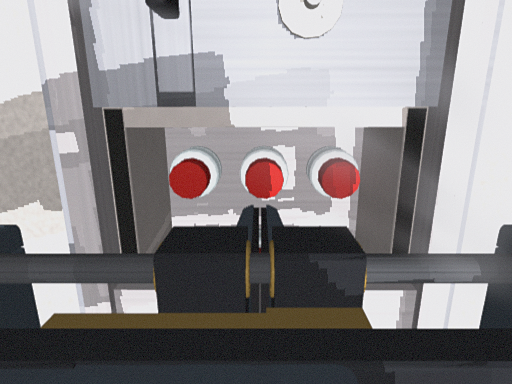

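```bash
python3 -m handwheel '[[0,[8,-1,0.5],[0,0,0]],[0,[8,-1,0.5],[0,0,0]],[0,[4,-1,0.5],[0,0,0]],[0,[3,0,0],[0,0,0]],[0,[3,0,0],[0,0,0]],[0,[3,0,0],[0,0,0]],[0,[3,0,0],[0,0,0]],[0,[3,0,0],[0,0,0]],[0,[3,0,0],[0,0,0]],[0,[3,0,0],[0,0,0]]]' 10
python3 go.py 0 -75 160
```

```text
time_s: 16.07
ee_pos: [566.9, 50.5, 163.2]
ee_rot: [-90.0, 0.0, -95.4]
force: [0.8, 3.3, 2.9]
gripper_width: 0.3
t 16.07 tcp in well [  0.8 -26.2 163.2] shift [48.8  3.2 -0.8] turn [-0.02  0.01 -0.02] F [0.8 3.3 2.9] w 0.3
```

```bash
python3 -m handwheel '[[0,[4,0.3,0],[0,0,0]],[0,[4,0.3,0],[0,0,0]],[0,[4,0.3,0],[0,0,0]],[0,[4,0,0],[0,0,0]],[0,[4,0,0],[0,0,0]],[0,[4,0,0],[0,0,0]],[0,[4,0,0],[0,0,0]],[0,[4,0,0],[0,0,0]],[0,[3,0,0],[0,0,0]],[0,[2,0,0],[0,0,0]]]'
python3 go.py 0 -79 160
python3 - <<'E'
from h import *
s,im=snap('wrist','w9.png')
E
```

```text
time_s: 16.9
ee_pos: [563.0, 13.0, 162.0]
ee_rot: [-90.0, -0.0, -95.4]
force: [1.4, 3.7, 2.7]
gripper_width: 0.6
t 16.9 tcp in well [  0.5 -63.8 162. ] shift [15.2  2.  -0.5] turn [ 0.03 -0.02  0.02] F [1.4 3.7 2.7] w 0.6
```

View pics/w9.png

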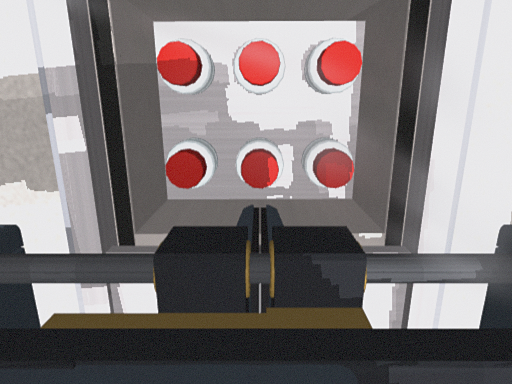

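```bash
python3 -m handwheel '[[0,[1.5,0,0],[0,0,0]],[0,[1.5,0,0],[0,0,0]],[0,[1.5,0,0],[0,0,0]],[0,[1.5,0,0],[0,0,0]],[0,[1.5,0,0],[0,0,0]],[0,[1.5,0,0],[0,0,0]],[0,[1.5,0,0],[0,0,0]],[0,[1,0,0],[0,0,0]],[0,[1,0,0],[0,0,0]],[0,[0,0,0],[0,0,0]]]'
python3 go.py 0 -79 160
```

```text
time_s: 17.78
ee_pos: [561.9, 0.7, 161.9]
ee_rot: [-90.0, -0.0, -95.4]
force: [0.2, 2.5, 0.3]
gripper_width: 0.7
t 17.78 tcp in well [  0.6 -76.1 161.9] shift [ 2.9  1.9 -0.6] turn [ 0.02 -0.01  0.04] F [0.2 2.5 0.3] w 0.7
```

```bash
python3 -m handwheel '[[0,[0.8,0,0],[0,0,0]],[0,[0.8,0,0],[0,0,0]],[0,[0.8,0,0],[0,0,0]],[0,[0.8,0,0],[0,0,0]],[0,[0.8,0,0],[0,0,0]],[0,[0.6,0,0],[0,0,0]],[0,[0,0,0],[0,0,0]],[0,[0,0,0],[0,0,0]],[0,[0,0,0],[0,0,0]],[0,[0,0,0],[0,0,0]]]'
python3 go.py 0 -79 160
```

```text
time_s: 18.62
ee_pos: [561.7, -3.7, 162.3]
ee_rot: [-90.0, -0.0, -95.4]
force: [-1.1, 1.1, -0.0]
gripper_width: 0.7
t 18.62 tcp in well [  0.8 -80.6 162.3] shift [-1.6  2.3 -0.8] turn [-0.02  0.01  0.04] F [-1.1  1.1 -0. ] w 0.7
```

```bash
for i in 1 2; do python3 -m handwheel '[[0,[0.6,0,0],[0,0,0]],[0,[0.6,0,0],[0,0,0]],[0,[0.6,0,0],[0,0,0]],[0,[0.6,0,0],[0,0,0]],[0,[0.6,0,0],[0,0,0]],[0,[0,0,0],[0,0,0]],[0,[0,0,0],[0,0,0]],[0,[0,0,0],[0,0,0]],[0,[0,0,0],[0,0,0]],[0,[0,0,0],[0,0,0]]]' >/dev/null
python3 go.py 0 -79 160; done
```

```text
t 19.45 tcp in well [  0.4 -81.6 162.4] shift [-2.6  2.4 -0.4] turn [ 0.03 -0.03 -0.19] F [0.2 7.4 1.9] w 0.2
t 20.28 tcp in well [  0.3 -81.6 162.4] shift [-2.6  2.5 -0.3] turn [ 0.03 -0.08 -0.51] F [-0.4 14.   2.2] w 0.6
```

Hard stop reached (14 N, no more motion). Backing off and rising.

```bash
python3 -m handwheel '[[0,[-2,0,0],[0,0,0]],[0,[-2,0,0],[0,0,0]],[0,[-4,0,0],[0,0,0]],[0,[-8,0,0],[0,0,0]],[0,[-12,0,0],[0,0,0]],[0,[-12,-10,0],[0,0,0]],[0,[-12,-20,0],[0,0,0]],[0,[-12,-25,0],[0,0,0]],[0,[-12,-25,0],[0,0,0]],[0,[-10,-25,0],[0,0,0]]]' >/dev/null
python3 -m handwheel '[[0,[0,-20,0],[0,0,0]],[0,[0,-25,0],[0,0,0]],[0,[0,-25,0],[0,0,0]],[0,[0,-25,0],[0,0,0]],[0,[0,-20,0],[0,0,0]],[0,[0,-10,0],[0,0,0]],[0,[0,0,0],[0,0,0]],[0,[0,0,0],[0,0,0]],[0,[0,0,0],[0,0,0]],[0,[0,0,0],[0,0,0]]]'
python3 - <<'E'
from h import *
s,im=snap('wrist','w10.png');snap('scene','s10.png');snap('top','t10.png')
json.dump({'ee_pos':list(s['ee_pos']),'ee_rot':list(s['ee_rot'])},open('w10.json','w'))
a=cv2.imread('pics/s10.png')[130:300,140:345]; cv2.imwrite('pics/s10z.png',cv2.resize(a,None,fx=3.5,fy=3.5,interpolation=cv2.INTER_CUBIC))
E
```

```text
time_s: 21.95
ee_pos: [568.7, 76.3, 390.4]
ee_rot: [-90.2, -0.0, -95.4]
force: [0.3, -0.1, -0.3]
gripper_width: 0.3
```

View pics/w10.png

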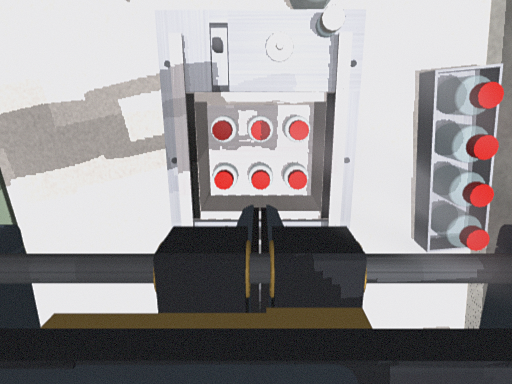

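View pics/s10z.png

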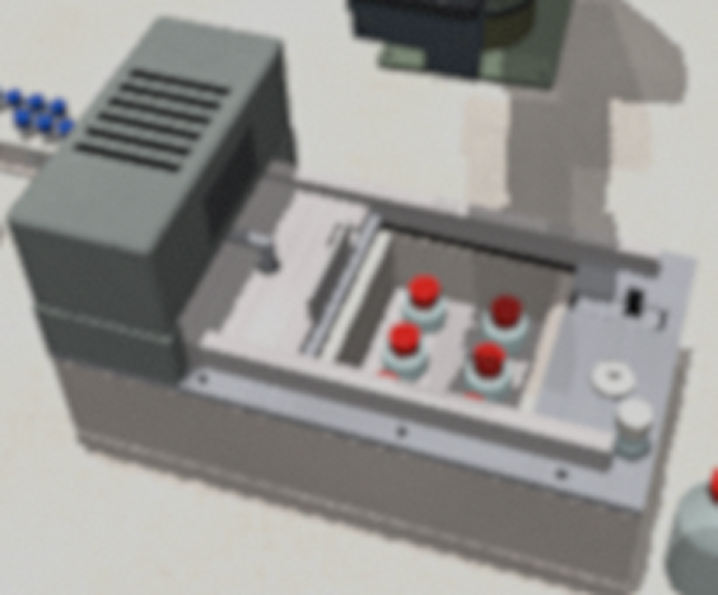

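Run:
```python
from h import *
from fit import W
S=lambda u,v:(140+u/3.5-.36,130+v/3.5-.36)
w=[566.46,75.04,-0.0942]
for ys in (-90,-97,-99):
    q=[proj('scene',W(w,(x,ys,178)))[0] for x in(-45,45)]
    print(ys,[((a[0]+.36-140)*3.5,(a[1]+.36-130)*3.5) for a in q])
```

```text
-90 [(np.float64(359.5997718547078), np.float64(220.93169128662498)), (np.float64(320.00211088398424), np.float64(300.6035268154577))]
-97 [(np.float64(351.55508358367916), np.float64(219.08435932528397)), (np.float64(311.5269356035565), np.float64(298.5047893117364))]
-99 [(np.float64(349.26138143051696), np.float64(218.55764789103335)), (np.float64(309.1108048950553), np.float64(297.9064743549314))]
```

Run:
```python
from h import *
a=cv2.imread('pics/s10.png')[180:240,200:260]; cv2.imwrite('pics/s10y.png',cv2.resize(a,None,fx=9,fy=9,interpolation=cv2.INTER_CUBIC))
```

```text
(no output)
```

View pics/s10y.png

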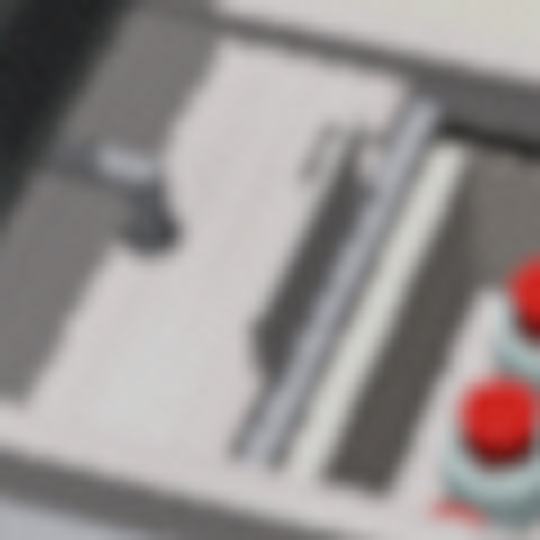

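The deck strip between the recess edge and the hatch's rear edge is about 8–10 mm wide. That puts the hatch at y ≈ −180 mm, which agrees with the stop I felt. The bolt is drawn and the bystanders haven't moved, so I'm handing in.

```bash
python3 -c "
from h import *
env.job_done();print(env.state()['time_s'],env.state()['force'])"
```

```text
the job is handed in; nothing more can be done
the job is handed in; nothing more can be done
```

The chilled sample well is open: the hatch is parked fully home under the control head, the bolt is drawn, and the bottles can be reached. I handed in shortly after 22 s of the 48 s allowed. The hand-in gave no verdict, and my script's last state reading was not returned.

**What I did**
- **Bolt:** I gripped the thumb stud and drew it about 24 mm to its end, while the hatch was still seated.
- **Lift:** I lifted the hatch 17 mm, level, by its bail handle.
- **Carry:** I moved it 110 mm along its channels, set it flat on the deck and let go.
- **Slide home:** I pushed it by its turned-up rear edge with shut fingers, at about 50 mm/s at most and slower near the end, until it met the stop. The push force rose to 14 N with no more movement.
- **Retreat:** I backed the gripper off and raised it clear.

**What the last checks showed**
- **Hatch:** it looks flat, and a deck strip of about 8–10 mm shows behind its rear edge. That puts it roughly 180 mm along, at home.
- **Bolt:** it still looks drawn, and the tongue is clear.
- **Surroundings:** the sample bottles are open to view. The jar, filter and the other things in view looked unmoved, though I did not measure each one.
- **Gripper:** the wrist force read near zero once clear.

**Where readings disagreed**
- The cameras differed by about 3–5 mm on the well's position, and one later wrist picture sat about 4 mm to the side. I relied on what the gripper felt at the stud and the stop.
- The stop came about 2–3 mm further on than I calculated, which is within that uncertainty plus the stop's 2 mm of give.

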